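# Show a student the drone's propeller repair

### The job

Show the student how to repair the drone by pointing straight down, fingertips about 2 cm above each thing and holding still there for two seconds: first at the motor that has lost its propeller, then at the hub of the loose spare propeller with two blades like those still on the drone, then at the middle of the screwdriver's handle. Touch nothing at any time, move well above things in between and do not come down over any other propeller; when you have finished, raise the hand well clear.

Things in the scene. Friction and masses are not known exactly. Their poses are not given: they have to be found in the camera images.
- bare_motor (a point): tip of the bare steel shaft (5 mm thick, standing 11 mm out of the motor) on the one motor that has no propeller, of the small four-motor drone that stands on the table; 60 mm above the table. The aluminium motor is 25 mm across. The drone has an X frame, the motors 100 mm from its middle and 141 mm from their neighbours; its battery on the middle is the highest solid part, 84 mm above the table, with two thin antennas up to 88 mm.
- mounted_prop1 (a point): top centre of the hub of a black two-bladed propeller (100 mm across) fitted on the drone, 58 mm above the table; on the motor 90 degrees counter-clockwise (seen from above) from the bare one
- mounted_prop2 (a point): the same, on the motor diagonally opposite the bare one
- mounted_prop3 (a point): the same, on the motor 90 degrees clockwise (seen from above) from the bare one
- spare_prop (a point): top centre of the hub (15 mm across, 9 mm high) of the loose black two-bladed spare propeller, 100 mm across, lying flat on the thin green mat (3 mm thick, 240 x 300 mm); 12 mm above the table. The blades run along its x axis.
- three_blade (a point): top centre of the hub (15 mm across, 9 mm high) of a loose black three-bladed propeller, 88 mm across, lying flat on the green mat; it does not belong to this drone; 12 mm above the table
- driver_handle (a point): middle of the top of the handle of a screwdriver lying on the green mat: the handle is grey with black bands, 85 mm long, 22 mm wide and high, and this point is 25 mm above the table. The tool lies along its x axis, with the 65 mm steel shank towards +x. Farther out, beyond the drone and the mat, lie a two-stick remote control, a battery block and video goggles, none above 90 mm high; leave them alone.
Mind the look-alikes: they are no part of the job. What is shaped like the part that bears spare_prop but orange, pink or yellow is not meant.

How it is judged:
By the outcome, as a careful person would: the job done as asked, in the order asked, and still so for the second after the job is handed in, with the robot touching nothing.
It also fails if it takes over 64 s, if anything falls off the work surface, if the arm or the gripper's body presses on something with over 40 N, if the wrist force passes 120 N, or if a joint passes its speed limit or range.

### The arm

A 7-joint arm with a two-finger parallel gripper is mounted at the origin on the work surface. World frame = base frame: x ahead of the robot, y to its left, z up, the work surface at z = 0. Lengths are in m, angles in rad, forces in N, time in s.
With the tool pointing down it reaches from about 0.4 to 0.875 m from the base axis. Payload 19.3 kg.
Tool frame: the origin (TCP) lies at the very end of the fingers, on their centre line; the grasp point (between the pads) lies 19 mm behind it; z points along the fingers, y is the line along which they close (so a half turn about z gives the same grasp; the last joint's range is limited). The gripper opens to 85 mm and grips with 20 to 120 N. Pads are 22 mm wide; open, the fingers measure 114 mm over their backs; the gripper's body (76 mm by 85 mm) begins 54 mm behind the grasp point. The pads swing forward as they close: fully open they stand 13 mm farther back than shut.
Start: joints at [-1.226, 0.521, -0.036, 1.599, 0.021, 1.021, -0.113], TCP at [0.252, 0.572, 0.231] pointing down, gripper open.
Joint ranges: [-2.91, 2.91], [-0.3, 2.13], [-1.5, 1.42], [0.17, 2.43], [-1.26, 4.41], [0.16, 1.93], [-2.52, 2.52]. Speed limits (rad/s): [1.89, 1.89, 2.39, 2.39, 3.01, 3.01, 3.01].

### API

Orientations are given as [roll, pitch, yaw] about the fixed x, y, z axes, in that order (R = Rz(yaw) Ry(pitch) Rx(roll)).
In Python, from workcell import bot gives the robot as it stands.
- The arm moves only by the tool jog_arm, never from a script. Its argument "motion" is a list of rows, each a list of 5 numbers: the shift along the tool's x, y, z scaled (see below), then the turn about the tool's z scaled (see below), then the opening, from 0 (shut) to 1 (fully open). A call has 1 to 12 rows; each row shifts and turns the commanded pose from where the row before left it, along the tool's axes as they then stand; what a row does not reach is not made up. The controller multiplies each number of a shift by 30 mm and each number of a turn by 0.08 rad. A row lasts 1/10 s, in which the tool goes at most 50 mm and 8.59 degrees, less where a joint would pass 70% of its speed; a pose out of reach is approached as far as the arm can. A call with a number of a shift or a turn outside -1 to 1 is refused whole. A call with a gripper value outside its range is refused whole. The fingers move at their own pace and stop on an object; "newtons" is the grip in N (left out, the last holds). Time passes only in rows, so rows that do not move let the fingers close. It gives the time, the measured TCP pose, the force, the opening and the grip force at its end, in the units of the state.
- bot.observe(): the state, without advancing time (a new reading comes with each control period).
- bot.grab_frame(name): name is "scene" or "top" or "wrist"; returns a dict with "pixels" (480x640x3 uint8, red, green, blue), "fovy" (degrees; the focal length in pixels is half the picture's height over the tangent of half this angle, whatever the lens; pixels are square), "cx", "cy" (the principal point, pixels), "k1" (the pictures are not rectified: a ray, as slopes to the right and down, at radius r is drawn at 1 + k1 r^2 times it, then the intrinsics apply), "rvec" (rotation vector, rad) and "tvec" (3), from world to camera coordinates, as OpenCV has them; the wrist camera has in their place "mount" (4x4, takes a point from camera to tool coordinates, whose origin is the TCP and whose axes are the flange's). Camera axes: x right, y down, z forward; pixel columns grow to the right and rows downward; lengths in m; the calibration is good to about 2 mm. A picture is of the moment at which its call begins: read the wrist's pose just before it. There is no depth.
- bot.job_done(): hands the job in; it is judged then, once.
The state is a dict: "clock": time; "qpos": joint angles; "qd": joint speeds; "joint_efforts": joint torques, N m; "position": TCP position; "tool_rot": TCP orientation; "force": force on the tool from outside, world axes, zero at the start; "moment": the same for the moment, N m; "grip_width": finger opening in m; "finger_force": force on a finger pad.
Only numpy, scipy, OpenCV 4.12 (cv2) and the standard library are available. Lean on these libraries where they do the work, as an engineer would, in place of code of your own. Each camera call takes 0.05 s, during which the arm holds its last target. There are 200 camera calls.

## Working session

There is one attempt and no reset: what is moved stays moved. The work goes in short steps, Python scripts to look and compute and a tool call to move; the robot and the scene stay as the last step left them, time stands still between calls to the robot, and variables do not carry over. Pictures are saved under pics/ and viewed, at most 10 in all, crops included, and the job is handed in when it is done.

Besides the shell and the picture viewer there is one more tool, called after ">>>" as name(argument=value, ...) on one line, values as JSON. jog_arm: Moves the arm, as the interface text tells. Shifts and turns lie within -1 to 1; 1 stands for 30 mm of shift or 0.08 rad of turn. Its arguments: {"type":"object","properties":{"motion":{"type":"array","items":{"type":"array","items":{"type":"number"}}},"newtons":{"type":"number"}},"required":["motion"]}

```bash
mkdir -p pics
cat > h.py <<'E'
import numpy as np, cv2
from scipy.spatial.transform import Rotation as R
from workcell import bot
def grab(n,fn):
    s=bot.observe(); f=bot.grab_frame(n)
    cv2.imwrite('pics/'+fn+'.png',f['pixels'][:,:,::-1])
    np.save('pics/'+fn+'.npy',dict(f=f,s=s),allow_pickle=True)
    return f,s
def load(fn):
    d=np.load('pics/'+fn+'.npy',allow_pickle=True).item(); return d['f'],d['s']
def ray(f,s,u,v):
    fl=240/np.tan(np.radians(f['fovy'])/2)
    K=np.array([[fl,0,f['cx']],[0,fl,f['cy']],[0,0,1]])
    p=cv2.undistortPoints(np.array([[[u,v]]],float),K,np.array([f['k1'],0,0,0.]))[0,0]
    d=np.array([p[0],p[1],1.])
    if 'mount' in f:
        M=np.array(f['mount']); Rt=R.from_euler('xyz',s['tool_rot']).as_matrix()
        return Rt@M[:3,3]+np.array(s['position']), Rt@M[:3,:3]@d
    Rm=R.from_rotvec(np.ravel(f['rvec'])).as_matrix()
    return -Rm.T@np.ravel(f['tvec']), Rm.T@d
def onz(f,s,u,v,z):
    o,d=ray(f,s,u,v); return o+d*(z-o[2])/d[2]
def tri(*rays):
    A=0;b=0
    for o,d in rays:
        d=d/np.linalg.norm(d); P=np.eye(3)-np.outer(d,d); A=A+P; b=b+P@o
    return np.linalg.solve(A,b)
E
python3 - <<'E'
from h import *
for n in('scene','top'):
    f,s=grab(n,n+'1'); print(n,{k:f[k] for k in f if k!='pixels'})
print(s['position'],s['tool_rot'],s['clock'],s['grip_width'])
E
```

```text
scene {'fovy': 47.26676967113109, 'cx': 310.70074130078467, 'cy': 238.03698952182938, 'k1': -0.07996848967784138, 'rvec': array([ 1.61145467,  1.88536372, -0.81764036]), 'tvec': array([ 0.04389543, -0.28116531,  1.53586344])}
top {'fovy': 49.35553870120334, 'cx': 311.35703759818887, 'cy': 245.663624258159, 'k1': 0.024174896857417645, 'rvec': array([ 2.1419353 , -2.19108319,  0.07547266]), 'tvec': array([0.06283557, 0.48190958, 0.97246328])}
[0.25178656 0.57171409 0.2307602 ] [-3.14054262e+00  4.74680876e-05  2.72680279e+00] 0.05 0.08539496515705973
```

View pics/top1.png

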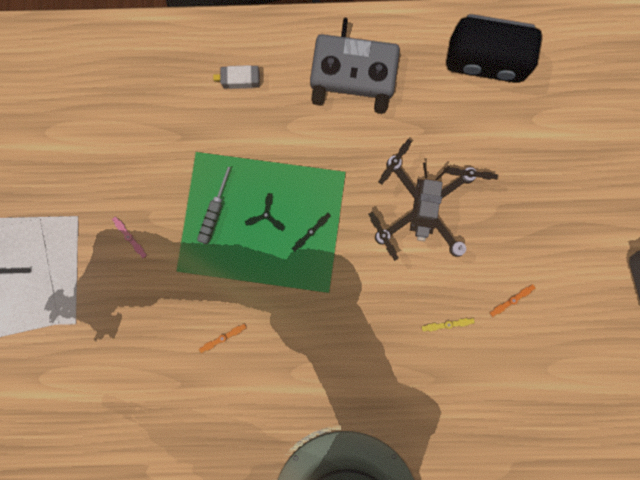

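View pics/scene1.png

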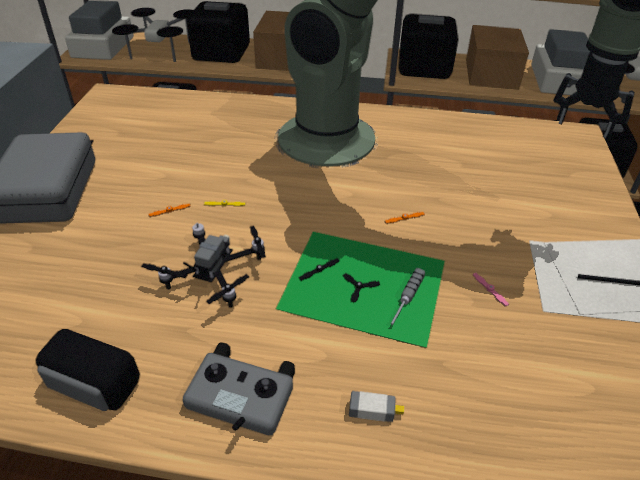

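The top view shows the bare motor at about (458,248), the spare hub at (312,231) and the driver handle at (210,221). In the scene view they are at about (198,230), (320,269) and (411,286). I'll enlarge these spots.

Run:
```python
from h import *
T={'top1':[(458,248),(312,231),(210,221)],'scene1':[(198,230),(320,269),(411,286)]}
rows=[]
for n,ps in T.items():
    im=cv2.imread(f'pics/{n}.png')
    rows.append(np.hstack([cv2.resize(im[v-22:v+22,u-22:u+22],(264,264),interpolation=cv2.INTER_CUBIC) for u,v in ps]))
cv2.imwrite('pics/crop1.png',np.vstack(rows))
ft,st=load('top1');fs,ss=load('scene1')
for a,b,z in zip(T['top1'],T['scene1'],(.06,.012,.025)):
    print(tri(ray(ft,st,*a),ray(fs,ss,*b)).round(4),onz(ft,st,*a,z).round(4),onz(fs,ss,*b,z).round(4))
```

```text
[ 0.4709 -0.2203  0.0392] [ 0.4693 -0.2151  0.06  ] [ 0.4927 -0.2104  0.06  ]
[0.513  0.0527 0.0052] [0.5125 0.0502 0.012 ] [0.5191 0.0558 0.012 ]
[0.5368 0.2464 0.0116] [0.5348 0.2446 0.025 ] [0.5496 0.2439 0.025 ]
```

View pics/crop1.png

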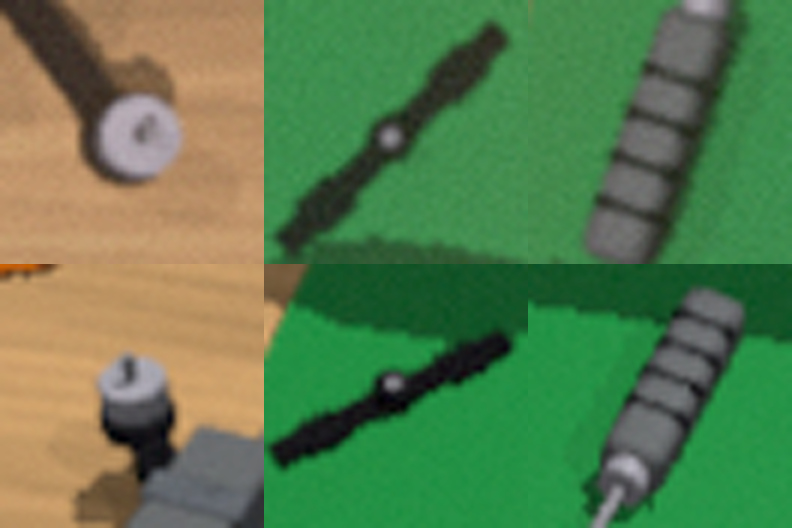

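The crops show:
- **Bare shaft tip:** top (461.2,246.7), scene (197.7,224).
- **Spare hub:** top (311.3,231.8), scene (319.8,266.7).
- **Handle middle:** top (209.6,221.9), scene (413.5,282).

Run:
```python
from h import *
T=[(461.2,246.7),(311.3,231.8),(209.6,221.9)];S=[(197.7,224),(319.8,266.7),(413.5,282)]
ft,st=load('top1');fs,ss=load('scene1')
for a,b,z in zip(T,S,(.06,.012,.025)):
    print(tri(ray(ft,st,*a),ray(fs,ss,*b)).round(4),onz(ft,st,*a,z).round(4),onz(fs,ss,*b,z).round(4))
# battery & props coarse
for p,z in [((470,174),.058),((395,161),.058),((383,236),.058)]: print(onz(ft,st,*p,z).round(3))
print(bot.observe()['position'], np.array(bot.grab_frame('wrist')['mount']).round(3))
```

```text
[ 0.4714 -0.2199  0.0576] [ 0.4715 -0.2209  0.06  ] [ 0.4742 -0.2169  0.06  ]
[0.511  0.0529 0.0102] [0.5109 0.0516 0.012 ] [0.5126 0.0544 0.012 ]
[0.5337 0.2478 0.0202] [0.5331 0.2454 0.025 ] [0.5379 0.2487 0.025 ]
[ 0.606 -0.244  0.058]
[ 0.634 -0.107  0.058]
[ 0.495 -0.08   0.058]
[0.25180464 0.57171004 0.23080549] [[-0.    -0.956 -0.294  0.075]
 [ 1.    -0.     0.001  0.   ]
 [-0.001 -0.294  0.956 -0.142]
 [ 0.     0.     0.     1.   ]]
```

>>> jog_arm(motion=[[-0.5,-0.3,0,0,0],[-0.95,-0.55,0,0,0],[-0.95,-0.55,0,0,0],[-0.95,-0.55,0,0,0],[-0.95,-0.55,0,0,0],[-0.95,-0.55,0,0,0],[-0.95,-0.55,0,0,0],[-0.95,-0.55,0,0,0],[-0.95,-0.55,0,0,0],[-0.95,-0.55,0,0,0],[-0.95,-0.55,0,0,0],[-0.5,-0.3,0,0,0]])

```text
clock: 1.35
position: [0.468, 0.2741, 0.2313]
tool_rot: [-3.141, 0.001, 2.724]
force: [0.0, 0.6, 0.6]
grip_width: -0.0002
finger_force: 0.0
```

>>> jog_arm(motion=[[-0.2,-0.5,0,0,0],[-0.42,-0.95,0,0,0],[-0.42,-0.95,0,0,0],[-0.42,-0.95,0,0,0],[-0.42,-0.95,0,0,0],[-0.42,-0.95,0,0,0],[-0.42,-0.95,0,0,0],[-0.42,-0.95,0,0,0],[-0.42,-0.95,0,0,0],[-0.42,-0.95,0,0,0],[-0.42,-0.95,0,0,0],[-0.42,-0.95,0,0,0]])

```text
clock: 2.55
position: [0.4653, -0.0826, 0.2313]
tool_rot: [3.141, -0.0, 2.727]
force: [0.7, 0.4, 0.4]
grip_width: -0.0
finger_force: 0.0
```

>>> jog_arm(motion=[[-0.42,-0.95,0,0,0],[-0.42,-0.95,0,0,0],[-0.42,-0.95,0,0,0],[-0.42,-0.95,0,0,0],[-0.2,-0.4,0,0,0],[0,0,0,0,0],[0,0,0,0,0]])

```text
clock: 3.25
position: [0.4669, -0.2184, 0.2312]
tool_rot: [3.141, -0.001, 2.727]
force: [-0.4, 0.3, -0.1]
grip_width: 0.0001
finger_force: 0.0
```

Run:
```python
from h import *
f,s=grab('wrist','w1'); print(s['position'],s['tool_rot'],s['qpos'])
```

```text
[ 0.4668899  -0.21843097  0.23115166] [ 3.14110638e+00 -5.85633538e-04  2.72718856e+00] [ 0.14546407  0.35552947  0.22891843  1.89502962 -0.10145829  0.90264238
  1.57994452]
```

View pics/w1.png

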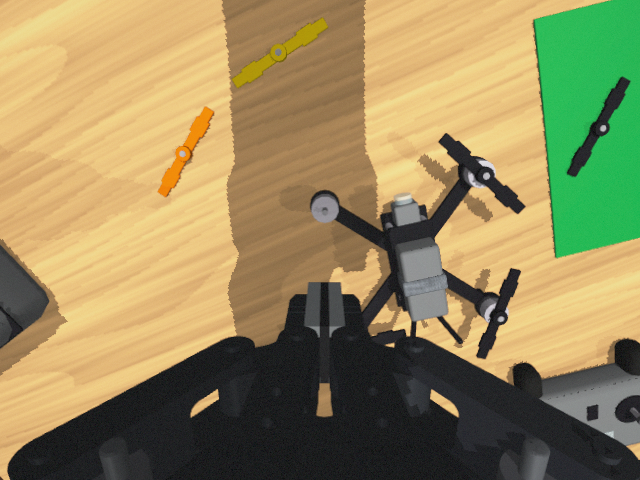

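The wrist view shows the bare motor at about (324,206), with its shaft near (321,207), and the spare hub at (601,128).

Run:
```python
from h import *
f,s=load('w1'); ft,st=load('top1');fs,ss=load('scene1')
im=f['pixels']
g=cv2.cvtColor(im,cv2.COLOR_RGB2GRAY)[188:225:1,305:343]
print(g[::2,::2])
cv2.imwrite('pics/crop2.png',cv2.resize(im[186:226,304:344,::-1],(400,400),interpolation=cv2.INTER_CUBIC))
for p in [(321,207),(324,206)]: print(onz(f,s,*p,.06),tri(ray(f,s,*p),ray(ft,st,461.2,246.7),ray(fs,ss,197.7,224)))
print(onz(f,s,601,128,.012))
```

```text
[[122 126 121 120 122 131 130 134 131 130 134 133 134 133 130 128 132 133
  134]
 [119 122 121 121 117 118 129 116  83  58  52  72  92 130 130 131 132 136
  137]
 [122 120 117 119 116 104  49  30  34  35  34  37  32  47  93 134 137 139
  140]
 [117 116 116 120 104  38  35  38  69  79  80  76  62  30  29  86 138 138
  142]
 [117 116 119 113  44  29  67  81  90  98 101 101  90  84  54  33 115 136
  137]
 [119 118 117  81  33  76  95 138 145 148 148 144 143 116  89  52  41 133
  134]
 [117 116 114  46  61 118 144 147 143 144 146 147 145 143 141  99  33 108
  134]
 [111 116 111  37  98 141 147 144 147 142 141 143 144 143 147 136  73  91
  126]
 [116 118 105  57 139 145 145 143 147 145 147 147 146 143 145 145 112  78
  126]
 [118 120 105  88 144 145 141 147 145 145 145 145 146 146 146 146 130  29
   67]
 [117 120 111 101 146 139 132 135 133  83  77 122 147 147 148 149 141  30
   27]
 [119 117 114 117 142 134 134 133 121 101 116 107 150 148 146 144 142  33
   41]
 [127 121 128 129 149 148 143 148 138 122 125 130 144 146 143 145 137  31
   27]
 [128 130 127 126 147 150 148 146 142 125 121 140 146 149 151 150  98  35
   32]
 [128 123 121 122 131 147 147 146 148 151 148 150 151 155 151 147  41  35
   29]
 [122 117 121 122 122 143 152 151 151 151 151 152 151 151 150  85  29  33
   37]
 [120 120 121 120 122 124 143 153 150 152 151 151 147 142 119  94  32  37
   36]
 [124 126 124 126 131 138 138 137 143 142 145 137 132 123 114 113 111  74
   36]
 [131 133 133 138 138 139 138 135 131 128 128 126 128 122 123 116 116 112
   99]]
[ 0.46477152 -0.21985449  0.06      ] [ 0.46873762 -0.22074922  0.05452328]
[ 0.46500486 -0.21713443  0.06      ] [ 0.4689741  -0.21964256  0.05514778]
[0.51151547 0.05276463 0.012     ]
```

View pics/crop2.png

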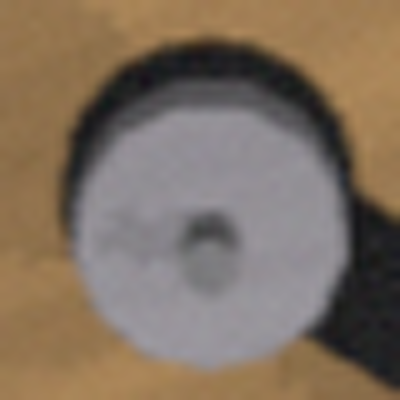

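The crop shows the lit tip of the shaft at (208,266), which is full-image pixel (324.8,212.5).

Run:
```python
from h import *
f,s=load('w1'); ft,st=load('top1');fs,ss=load('scene1')
r=[ray(f,s,324.8,212.5),ray(ft,st,461.2,246.7),ray(fs,ss,197.7,224)]
print(onz(f,s,324.8,212.5,.06),tri(*r),tri(r[0],r[1]))
q=[ray(f,s,601,128),ray(ft,st,311.3,231.8),ray(fs,ss,319.8,266.7)]
print(tri(*q))
```

```text
[ 0.47055696 -0.21882156  0.06      ] [ 0.47130651 -0.21959529  0.05757672] [ 0.47041114 -0.21910574  0.06409154]
[0.51141636 0.05306253 0.01100841]
```

>>> jog_arm(motion=[[-0.14,0.02,0.4,0,0],[0,0,0.9,0,0],[0,0,0.9,0,0],[0,0,0.9,0,0],[0,0,0.7,0,0],[0,0,0.5,0,0],[0,0,0.3,0,0],[0,0,0.2,0,0],[0,0,0.1,0,0],[0,0,0.1,0,0],[0,0,0,0,0],[0,0,0,0,0]])

```text
clock: 4.5
position: [0.4715, -0.2206, 0.0817]
tool_rot: [3.142, 0.001, 2.727]
force: [1.0, 0.5, 0.3]
grip_width: -0.0001
finger_force: 0.0
```

Run:
```python
from h import *
f,s=grab('wrist','w2'); print(s['position'],s['tool_rot'],s['clock'])
```

```text
[ 0.47149279 -0.22064382  0.08167876] [3.14150884e+00 6.39560208e-04 2.72667222e+00] 4.5
```

View pics/w2.png

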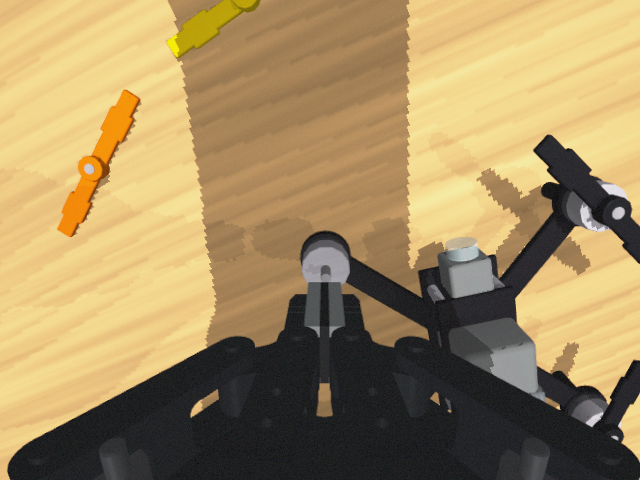

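The fingertips (about (325,282)) sit just above the bare shaft tip (325,268) with a gap. I'll hold there, then go up and across to the spare.

Run:
```python
from h import *
f,s=load('w2'); print(onz(f,s,325,269,.06))
```

```text
[ 0.46594807 -0.21735986  0.06      ]
```

>>> jog_arm(motion=[[0,0,0,0,0],[0,0,0,0,0],[0,0,0,0,0],[0,0,0,0,0],[0,0,0,0,0],[0,0,0,0,0],[0,0,0,0,0],[0,0,0,0,0],[0,0,0,0,0],[0,0,0,0,0],[0,0,0,0,0],[0,0,0,0,0]])

```text
clock: 5.75
position: [0.4713, -0.2206, 0.0813]
tool_rot: [-3.142, -0.0, 2.727]
force: [-0.7, 0.4, 0.3]
grip_width: -0.0004
finger_force: 0.0
```

>>> jog_arm(motion=[[0,0,0,0,0],[0,0,0,0,0],[0,0,0,0,0],[0,0,0,0,0],[0,0,0,0,0],[0,0,0,0,0],[0,0,0,0,0],[0,0,0,0,0],[0,0,0,0,0],[0,0,0,0,0],[0,0,0,0,0],[0,0,0,0,0]])

```text
clock: 6.95
position: [0.4713, -0.2205, 0.0813]
tool_rot: [3.142, -0.0, 2.727]
force: [0.4, -1.0, 0.8]
grip_width: -0.0001
finger_force: 0.0
```

>>> jog_arm(motion=[[0,0,-0.3,0,0],[0,0,-0.9,0,0],[0,0,-0.9,0,0],[0,0,-0.9,0,0],[0,0,-0.9,0,0],[0,0,-0.9,0,0],[0,0,-0.3,0,0],[0,0,0,0,0]])

```text
clock: 7.75
position: [0.4717, -0.2207, 0.2357]
tool_rot: [3.141, 0.002, 2.727]
force: [0.2, -0.2, -1.0]
grip_width: 0.0003
finger_force: 0.0
```

Run:
```python
from h import *
f,s=load('w2'); f1,s1=load('w1')
g=cv2.resize(f['pixels'][225:300,285:365,::-1],(800,750),interpolation=cv2.INTER_CUBIC)[:600]
cv2.imwrite('pics/crop3.png',g)
for v in(266,268,270,272,274,278): print(v,onz(f,s,325,v,.06),onz(f,s,325,v,.049))
print(onz(f1,s1,325.3,209.5,.049))
```

```text
266 [ 0.46454356 -0.2167423   0.06      ] [ 0.46869962 -0.21853391  0.049     ]
268 [ 0.46547907 -0.21715364  0.06      ] [ 0.46969783 -0.21897282  0.049     ]
270 [ 0.4664179  -0.21756644  0.06      ] [ 0.47069958 -0.21941329  0.049     ]
272 [ 0.46736006 -0.21798071  0.06      ] [ 0.4717049  -0.21985532  0.049     ]
274 [ 0.46830559 -0.21839645  0.06      ] [ 0.47271381 -0.22029893  0.049     ]
278 [ 0.47020685 -0.21923242  0.06      ] [ 0.4747425  -0.22119094  0.049     ]
[ 0.47075257 -0.21838511  0.049     ]
```

View pics/crop3.png

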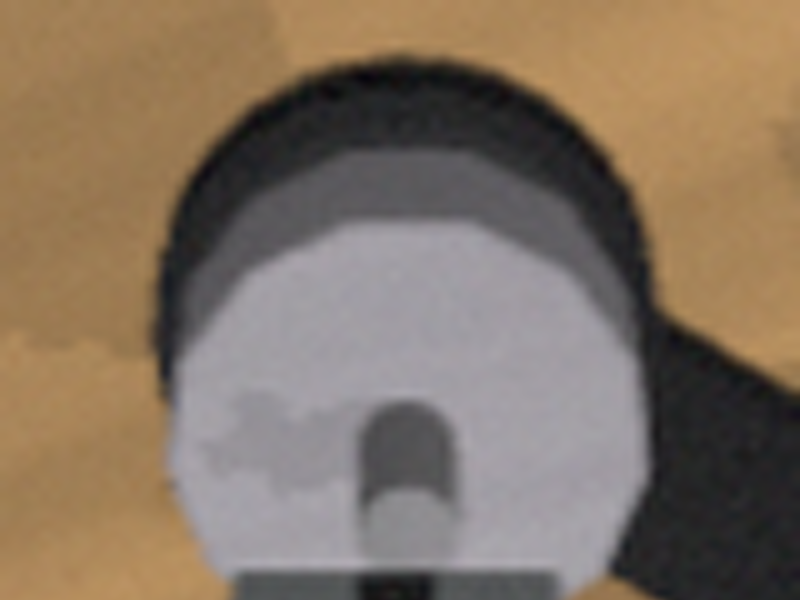

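The tip is at (326,278), which gives (0.470,-0.219). The pointing was accurate to about 2 mm. Next is the spare.

>>> jog_arm(motion=[[0.11,0.4,0,0,0],[0.25,0.9,0,0,0],[0.25,0.9,0,0,0],[0.25,0.9,0,0,0],[0.25,0.9,0,0,0],[0.25,0.9,0,0,0],[0.25,0.9,0,0,0],[0.25,0.9,0,0,0],[0.25,0.9,0,0,0],[0.25,0.9,0,0,0],[0.11,0.4,0,0,0],[0,0,0,0,0]])

```text
clock: 8.95
position: [0.5105, 0.0557, 0.2333]
tool_rot: [-3.141, -0.002, 2.73]
force: [0.4, -1.4, -0.5]
grip_width: 0.0
finger_force: 0.0
```

>>> jog_arm(motion=[[0,0,0,0,0],[0,0,0,0,0]])

```text
clock: 9.15
position: [0.5108, 0.0525, 0.234]
tool_rot: [-3.141, -0.0, 2.725]
force: [0.6, -0.5, 0.2]
grip_width: -0.0001
finger_force: 0.0
```

Run:
```python
from h import *
f,s=grab('wrist','w3'); print(s['position'],s['tool_rot'],s['clock'])
```

```text
[0.51080434 0.05254838 0.23404085] [-3.14089425e+00 -2.68676649e-04  2.72537837e+00] 9.15
```

View pics/w3.png

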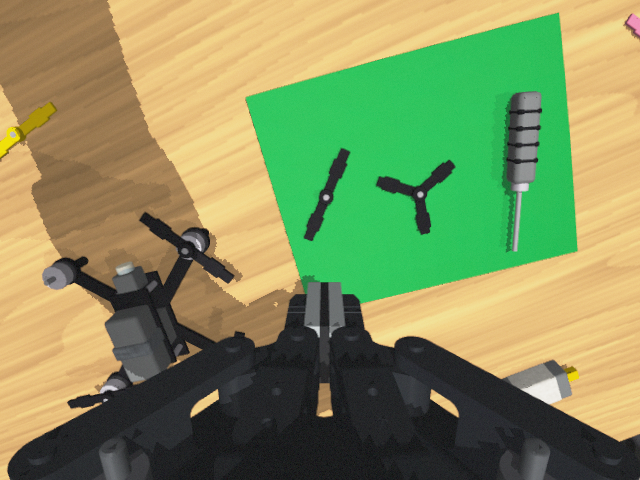

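The wrist view shows the spare hub at (325.5,197.5), the three-blade hub at (420,195), and the handle from (526,92) to (520,185) with its middle at (523,138).

Run:
```python
from h import *
f,s=load('w3'); ft,st=load('top1');fs,ss=load('scene1');f1,s1=load('w1')
print(onz(f,s,325.5,197.5,.012),tri(ray(f,s,325.5,197.5),ray(f1,s1,601,128),ray(ft,st,311.3,231.8),ray(fs,ss,319.8,266.7)))
print(onz(f,s,420,195,.012))
h=(523,138);print(onz(f,s,*h,.025),tri(ray(f,s,*h),ray(ft,st,209.6,221.9),ray(fs,ss,413.5,282)))
```

```text
[0.51241885 0.05368893 0.012     ] [0.51176455 0.05321928 0.01115106]
[0.54800709 0.14069052 0.012     ]
[0.53216332 0.2451185  0.025     ] [0.53359523 0.24775734 0.0198953 ]
```

>>> jog_arm(motion=[[-0.03,0.04,0.4,0,0],[0,0,0.9,0,0],[0,0,0.9,0,0],[0,0,0.9,0,0],[0,0,0.9,0,0],[0,0,0.9,0,0],[0,0,0.7,0,0],[0,0,0.5,0,0],[0,0,0.3,0,0],[0,0,0.2,0,0],[0,0,0.1,0,0],[0,0,0,0,0]])

```text
clock: 10.4
position: [0.5124, 0.0543, 0.0334]
tool_rot: [3.142, 0.0, 2.727]
force: [-0.2, -0.1, 0.2]
grip_width: 0.0001
finger_force: 0.0
```

>>> jog_arm(motion=[[0,0,0,0,0],[0,0,0,0,0]])

```text
clock: 10.6
position: [0.5127, 0.0545, 0.0338]
tool_rot: [3.141, 0.001, 2.727]
force: [-0.2, 0.4, 0.9]
grip_width: 0.0
finger_force: 0.0
```

>>> jog_arm(motion=[[0,0,0,0,0],[0,0,0,0,0],[0,0,0,0,0],[0,0,0,0,0],[0,0,0,0,0],[0,0,0,0,0],[0,0,0,0,0],[0,0,0,0,0],[0,0,0,0,0],[0,0,0,0,0],[0,0,0,0,0],[0,0,0,0,0]])

```text
clock: 11.8
position: [0.5124, 0.0544, 0.0333]
tool_rot: [-3.142, -0.0, 2.727]
force: [0.0, -0.2, 0.2]
grip_width: 0.0002
finger_force: 0.0
```

>>> jog_arm(motion=[[0,0,0,0,0],[0,0,0,0,0],[0,0,0,0,0],[0,0,0,0,0],[0,0,0,0,0],[0,0,0,0,0],[0,0,0,0,0],[0,0,0,0,0],[0,0,0,0,0],[0,0,0,0,0],[0,0,0,0,0],[0,0,0,0,0]])

```text
clock: 13.0
position: [0.5124, 0.0544, 0.0333]
tool_rot: [-3.142, -0.0, 2.727]
force: [-0.1, 0.3, -0.1]
grip_width: 0.0004
finger_force: 0.0
```

>>> jog_arm(motion=[[0,0,-0.4,0,0],[0,0,-0.9,0,0],[0,0,-0.9,0,0],[0,0,-0.9,0,0],[0,0,-0.9,0,0],[0,0,-0.9,0,0],[0,0,-0.9,0,0],[0,0,-0.5,0,0],[0,0,-0.3,0,0],[0,0,0,0,0]])

```text
clock: 14.0
position: [0.5127, 0.0544, 0.2325]
tool_rot: [3.14, 0.001, 2.727]
force: [0.1, -0.7, -0.6]
grip_width: 0.0001
finger_force: 0.0
```

>>> jog_arm(motion=[[0.12,0.4,0,0,0],[0.29,0.9,0,0,0],[0.29,0.9,0,0,0],[0.29,0.9,0,0,0],[0.29,0.9,0,0,0],[0.29,0.9,0,0,0],[0.29,0.9,0,0,0],[0.09,0.32,0,0,0],[0,0,0,0,0],[0,0,0,0,0],[0,0,0,0,0]])

```text
clock: 15.1
position: [0.5329, 0.2448, 0.2311]
tool_rot: [-3.141, -0.0, 2.725]
force: [0.6, -1.0, 0.8]
grip_width: -0.0
finger_force: 0.0
```

Run:
```python
from h import *
f,s=grab('wrist','w4'); print(s['position'],s['tool_rot'],s['clock'])
cv2.imwrite('pics/crop4.png',cv2.resize(f['pixels'][130:280,250:400,::-1],(600,600),interpolation=cv2.INTER_CUBIC))
```

```text
[0.53287692 0.24475119 0.23111471] [-3.14087758e+00 -5.07097911e-06  2.72532472e+00] 15.1
```

View pics/crop4.png

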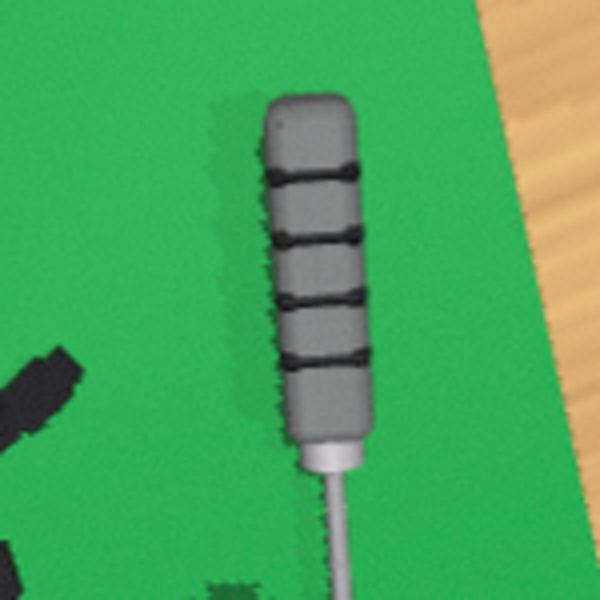

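The handle runs from y=95 to 443 in the crop with its middle at (320,269), which is full-image pixel (330,197.2).

Run:
```python
from h import *
f,s=load('w4'); f3,s3=load('w3'); ft,st=load('top1')
p=(330,197.2); print(onz(f,s,*p,.025), tri(ray(f,s,*p),ray(f3,s3,523,138)), tri(ray(f,s,*p),ray(ft,st,209.6,221.9)))
```

```text
[0.53292837 0.25118775 0.025     ] [0.53514643 0.25039253 0.01353968] [0.53637576 0.24971795 0.00517721]
```

>>> jog_arm(motion=[[0.07,0.16,0.4,0,0],[0,0,0.9,0,0],[0,0,0.9,0,0],[0,0,0.9,0,0],[0,0,0.9,0,0],[0,0,0.7,0,0],[0,0,0.6,0,0],[0,0,0.4,0,0],[0,0,0.3,0,0],[0,0,0.2,0,0],[0,0,0,0,0],[0,0,0,0,0]])

```text
clock: 16.35
position: [0.5331, 0.2513, 0.0458]
tool_rot: [3.141, 0.0, 2.727]
force: [0.1, -0.1, 0.8]
grip_width: -0.0001
finger_force: 0.0
```

Run:
```python
from h import *
f,s=grab('wrist','w5'); print(s['position'],s['clock'])
```

```text
[0.5331193  0.25133433 0.04575498] 16.35
```

View pics/w5.png

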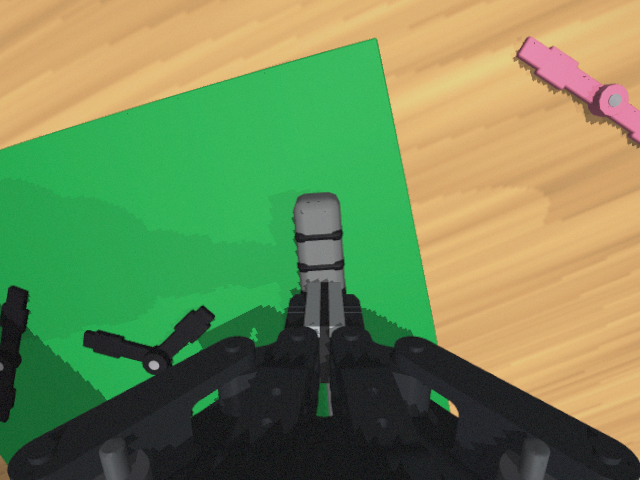

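The fingers (column 325) are over the handle (column about 322) near its middle, just past the second band. I'll hold, then raise.

>>> jog_arm(motion=[[0,0,0,0,0],[0,0,0,0,0],[0,0,0,0,0],[0,0,0,0,0],[0,0,0,0,0],[0,0,0,0,0],[0,0,0,0,0],[0,0,0,0,0],[0,0,0,0,0],[0,0,0,0,0],[0,0,0,0,0],[0,0,0,0,0]])

```text
clock: 17.6
position: [0.5328, 0.2513, 0.0453]
tool_rot: [3.142, -0.0, 2.727]
force: [0.6, 0.6, -0.1]
grip_width: -0.0002
finger_force: 0.0
```

>>> jog_arm(motion=[[0,0,0,0,0],[0,0,0,0,0],[0,0,0,0,0],[0,0,0,0,0],[0,0,0,0,0],[0,0,0,0,0],[0,0,0,0,0],[0,0,0,0,0],[0,0,0,0,0],[0,0,0,0,0],[0,0,0,0,0],[0,0,0,0,0]])

```text
clock: 18.8
position: [0.5328, 0.2513, 0.0453]
tool_rot: [-3.142, 0.0, 2.727]
force: [0.4, 0.4, 0.9]
grip_width: 0.0004
finger_force: 0.0
```

>>> jog_arm(motion=[[0,0,-0.4,0,0],[0,0,-0.9,0,0],[0,0,-0.9,0,0],[0,0,-0.9,0,0],[0,0,-0.9,0,0],[0,0,-0.9,0,0],[0,0,-0.9,0,0],[0,0,-0.9,0,0],[0,0,-0.6,0,0],[0,0,-0.3,0,0],[0,0,0,0,0],[0,0,0,0,0]])

```text
clock: 20.0
position: [0.5325, 0.2511, 0.2727]
tool_rot: [-3.141, -0.0, 2.727]
force: [-0.5, 0.7, -0.5]
grip_width: -0.0004
finger_force: 0.0
```

>>> jog_arm(motion=[[0,0,0,0,0],[0,0,0,0,0],[0,0,0,0,0]])

```text
clock: 20.3
position: [0.5327, 0.2511, 0.2728]
tool_rot: [-3.141, -0.0, 2.727]
force: [0.3, -0.2, -0.1]
grip_width: 0.0
finger_force: 0.0
```

```bash
python3 -c "
from workcell import bot
s=bot.observe(); print(s['position'],s['clock'],abs(s['qd']).max())
print(bot.job_done())"
```

```text
[0.53270601 0.25114019 0.27275777] 20.3 0.003956990168047467
the job is handed in; nothing more can be done
None
```

I pointed at the bare motor, the two-bladed spare's hub and the screwdriver handle in that order, held about 2 cm above each for over two seconds with no sign of contact, raised the hand to 27 cm and handed the job in at 20.3 s; no verdict came back.

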